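# Find a tool arm's balance point and clip its hanger there

## Task

The tool arm has a ballast slug hidden in its tube and rests head-down on the balancing stand. Slide it gently along across the narrow brass fulcrum until it tips up and stays balanced level by itself, touching neither fork; then mark its balance point by pressing the blue-tabbed hanger clip down over the tube, upright and right above the fulcrum, until it snaps fully home, pressing no harder than that needs. Leave the tool arm balanced level on the stand with the clip on it, and do not disturb the glue bottle, the ball bearing or the yellow screwdriver.

Things in the scene. Friction and masses are not known exactly. Their poses are not given: they have to be found in the camera images.
- stand: Balancing stand, bolted down: dark steel base plate 86 (x) x 196 (y) x 10 mm with a post in the middle and a fork rest near each end, nothing on it higher than 80 mm; origin at the centre of its underside on the bench; the tool arm lies along its y axis, z up. At the start the tool arm's head side (the stand's +y side) is down, its centre of mass 20 to 70 mm to that side of the fulcrum
- fulcrum (a point): Centre of the tube's axis when it lies level on the fulcrum: 75 mm above the bench, over the stand's middle. The fulcrum is a shallow brass notch on a post 12 mm wide (x), 10 mm long along y (5 mm each way). The tool arm stays level only while its centre of mass is over these 10 mm; otherwise its heavier side tips 0.11 rad down onto a fork
- head_fork (a point): Middle of the floor of the fork rest on the stand's +y side, 75 mm from the fulcrum (its twin is on the -y side): 12 mm long along y, floor 57 mm above the bench, 8 mm lower than the level tube's underside; side walls up to 80 mm above the bench, 0.8 mm clear of the tube on each side
- tool_arm: Loose tool arm: slippery polished aluminium tube (friction about 0.2) 20 mm in diameter, 345 mm long overall, about 0.5 kg, knurled steel head 27 mm across at its +y end, black cap 23 mm across at its -y end. Origin on the axis, mid-length; y towards the head. Ballast fixed unseen inside puts its centre of mass 0 to 45 mm headward of the origin; thin-walled: push it under 15 N, press under 25 N
- head_tip (a point): Centre of the flat end of the steel head's stub (18 mm in diameter), on the tube's axis, 173 mm from the tool arm's origin on its +y side
- tail_tip (a point): Centre of the end of the black cap, on the tube's axis, 172 mm from the tool arm's origin on its -y side
- clip: Hanger clip, loose, 40 g, standing on its feet: spring-steel C-clip 32 mm across (x), 22 mm long (y, along its bore), to snap over the tube from above; origin at the bore's centre, 15 mm above the feet. Either way round will do. Above the origin: bridge 10 to 15 mm; blue upright tab to hold it by, 15 to 48 mm, 8 mm thick (x), 22 mm wide (y), its brass eye 0.5 mm proud
- clip_bore (a point): Centre of the clip's bore, the same point as the clip's origin. The clip's jaws start to spread when this is about 14 mm above the tube's axis, take about 6 to 10 N to press over the tube, and snap shut by themselves from about 5 mm; the bridge then stops hard on the tube, this point on the tube's axis
- glue_bottle: Bystander: small white glue bottle with a yellow nozzle, 27 mm in diameter, 102 mm tall, upright; origin at the centre of its underside
- bearing: Bystander: steel ball bearing lying flat, 37 mm in diameter, 12 mm high; origin at the centre of its underside
- screwdriver_yellow: Bystander: screwdriver with a yellow handle, lying, 163 mm long, 25 mm thick; origin under its middle
Things that resemble listed ones, but are neither listed nor needed, are in the scene too. What is shaped like the clip but brown or red is not meant.

How it is judged:
By the outcome, as a careful person would: the job done as asked, in the order asked, and still so for the second after the job is handed in, with the robot touching nothing.
It also fails if it takes over 72 s, if anything falls off the work surface, if the arm or the gripper's body presses on something with over 40 N, if the wrist force passes 120 N, or if a joint passes its speed limit or range.

## Robot

A 6-joint arm with a two-finger parallel gripper is mounted at the origin on a cart in front of the work surface, level with it; the furniture and walls round the work are solid. World frame = base frame: x ahead of the robot, y to its left, z up, the work surface at z = 0. Lengths are in m, angles in rad, forces in N, time in s.
With the tool pointing down it reaches from about 0.3 to 0.85 m from the base axis. Payload 5.4 kg.
Tool frame: the origin (TCP) lies at the very end of the fingers, on their centre line; the grasp point (between the pads) lies manip.grip_point_offset behind it (manip.grip_point_offset is the distance from the TCP to the grasp point, in m); z points along the fingers, x is the direction in which the jaws open and shut, and the axes are right-handed (so a half turn about z gives the same grasp; the last joint's range is limited). The gripper opens to 85 mm and grips with 20 to 120 N. Pads are 22 mm wide; open, the fingers measure 114 mm over their backs; the gripper's body (76 mm by 85 mm) begins 54 mm behind the grasp point. The pads swing forward as they close: fully open they stand 13 mm farther back than shut.
Start: joints at [0.951, 0.158, 1.597, -0, 1.386, -0.21], TCP at [0.229, 0.527, 0.231] pointing down, gripper open.
Joint ranges: [-2.91, 2.91], [-0.94, 2.29], [0.18, 2.7], [-1.29, 4.43], [0.17, 2.64], [-3, 3]. Speed limits (rad/s): [2.57, 2.57, 3.14, 3.14, 3.14, 3.14].

## Interface

Orientations are given as a unit quaternion [x, y, z, w].
In Python, from plant import manip gives the robot as it stands.
- The arm moves only by the shell command python3 -m inch 'ROWS' [FORCE]. ROWS is JSON, a list that holds one entry, the list of rows, each a list of 5 numbers: the shift along the tool's x, y, z in m, then the turn about the tool's z in degrees, then the opening, from 0 (shut) to 1 (fully open). In form: [[[x, y, z, turn, claw], ...]]. A call has 1 to 8 rows; each row is the pose to reach, as a shift and turn from the pose commanded when the call began, along the tool's axes at that moment; what a row does not reach only later rows make up. A row lasts 1/12 s, in which the tool goes at most 41.7 mm and 7.16 degrees, less where a joint would pass 70% of its speed; a pose out of reach is approached as far as the arm can. A call with a gripper value outside its range is refused whole. The fingers move at their own pace and stop on an object; FORCE is the grip in N (left out, the last holds). Time passes only in rows, so rows that repeat a pose let the fingers close. It gives the time, the measured TCP pose, the force and the opening at its end, in the units of the state.
- manip.observe(): the state, without advancing time (a new reading comes with each control period).
- manip.snapshot(name): name is "scene" or "top"; returns a dict with "frame" (480x640x3 uint8, red, green, blue), "K" (3x3 intrinsics, pixels), "D" ([k1, k2, p1, p2, k3] as OpenCV has them; the pictures are not rectified), "R" (3x3) and "t" (3): a world point X has camera coordinates R X + t. Camera axes: x right, y down, z forward; pixel columns grow to the right and rows downward; lengths in m; the calibration is good to about 2 mm. A picture is of the moment at which its call begins. There is no depth.
- manip.hand_in(): hands the job in, once; it reports no verdict.
The state is a dict: "clock": time; "qpos": joint angles; "joint_vel": joint speeds; "effort": joint torques, N m; "ee_pos": TCP position; "tool_rot": TCP orientation; "ft_force": force on the tool from outside, world axes, zero at the start; "ft_torque": the same for the moment, N m; "width": opening from 0.0 (shut) to 1.0 (fully open).
Only numpy, scipy, OpenCV 4.12 (cv2) and the standard library are available. Lean on these libraries where they do the work, as an engineer would, in place of code of your own. Each camera call takes 0.05 s, during which the arm holds its last target. There are 200 camera calls.

## Working session

There is one attempt and no reset: what is moved stays moved. The work goes in short steps, Python scripts to look and compute and a shell command to move; the robot and the scene stay as the last step left them, time stands still between calls to the robot, and variables do not carry over. Pictures are saved under pics/ and viewed, about 8 in all and at most 12, crops included, and the job is handed in when it is done.

```bash
ls; mkdir -p pics; python3 - <<'E'
from plant import manip
import cv2
print(manip.observe(), manip.grip_point_offset)
for n in("scene","top"):
    s=manip.snapshot(n); cv2.imwrite(f"pics/{n}0.png",s["frame"][:,:,::-1]); print(n,s["K"],s["D"],s["R"],s["t"])
E
```

```text
pics
{'clock': 0.0, 'qpos': array([ 9.50905022e-01,  1.59049404e-01,  1.59827521e+00, -4.42784988e-07,
        1.38620766e+00, -2.10114637e-01]), 'joint_vel': array([ 0.00020419,  0.00028344, -0.00067653,  0.00024635, -0.00034708,
       -0.00131679]), 'effort': array([ 2.38342790e-05, -3.95991969e+01, -3.31435454e+01,  7.54917528e-05,
        8.13758903e-03,  2.54460372e-05]), 'ee_pos': array([0.22874133, 0.52686753, 0.23029519]), 'tool_rot': array([ 8.36182727e-01,  5.48450095e-01, -9.03967174e-04,  3.51260034e-04]), 'ft_force': array([1.20669983, 0.04544543, 0.07673744]), 'ft_torque': array([0.03916366, 0.01656726, 0.03778983]), 'width': 1.0033409427089126} 0.0187
scene [[454.59851958   0.         325.8959348 ]
 [  0.         454.59851958 238.39874593]
 [  0.           0.           1.        ]] [-0.08543537  0.          0.          0.          0.        ] [[ 0.5704644  -0.82122938 -0.01235578]
 [-0.53489145 -0.36006049 -0.76436089]
 [ 0.6232668   0.44264968 -0.64467027]] [-0.32960554  0.35364348  0.59002381]
top [[617.46915472   0.         314.74319476]
 [  0.         617.46915472 232.88313586]
 [  0.           0.           1.        ]] [-0.05054333  0.          0.          0.          0.        ] [[-0.02938092 -0.99940507  0.01806277]
 [-0.99808244  0.02834752 -0.05502596]
 [ 0.05448119 -0.01964484 -0.99832153]] [-0.01830542  0.53770341  1.09757827]
```

View pics/scene0.png

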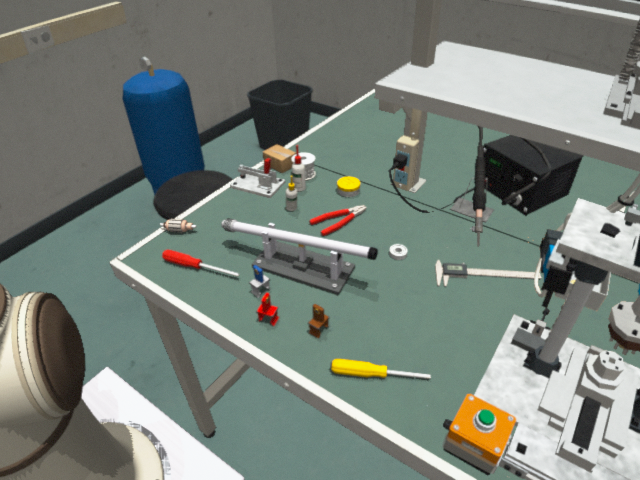

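View pics/top0.png

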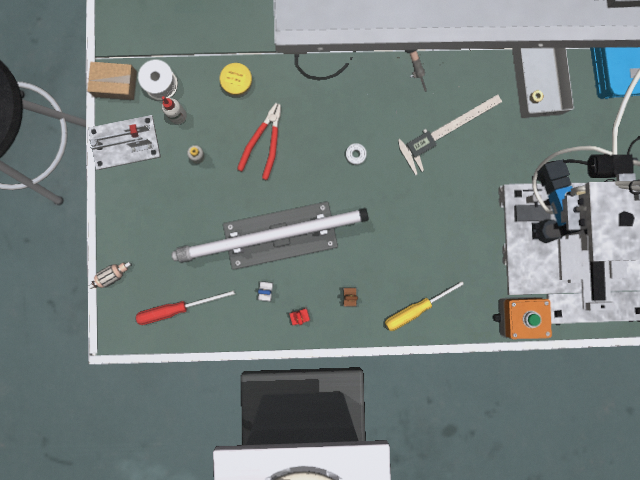

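The scene picture shows the stand with the tool arm (head at 228,226, cap at 372,253). Clip look-alikes in the top view are blue-tabbed at (265,292), red at (300,317) and brown at (348,296). I choose the blue one and will check it in a close crop.

```bash
python3 - <<'E'
import cv2
a=cv2.imread("pics/top0.png")[195:325,160:380]; cv2.imwrite("pics/c1.png",cv2.resize(a,None,fx=3.6,fy=3.6,interpolation=cv2.INTER_CUBIC))
a=cv2.imread("pics/scene0.png")[205:335,210:390]; cv2.imwrite("pics/c2.png",cv2.resize(a,None,fx=4.4,fy=4.4,interpolation=cv2.INTER_CUBIC))
E
```

```text
(no output)
```

View pics/c1.png

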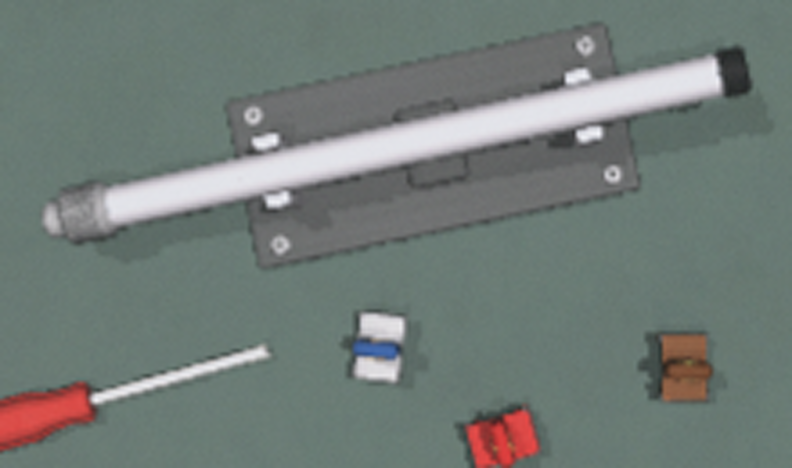

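View pics/c2.png

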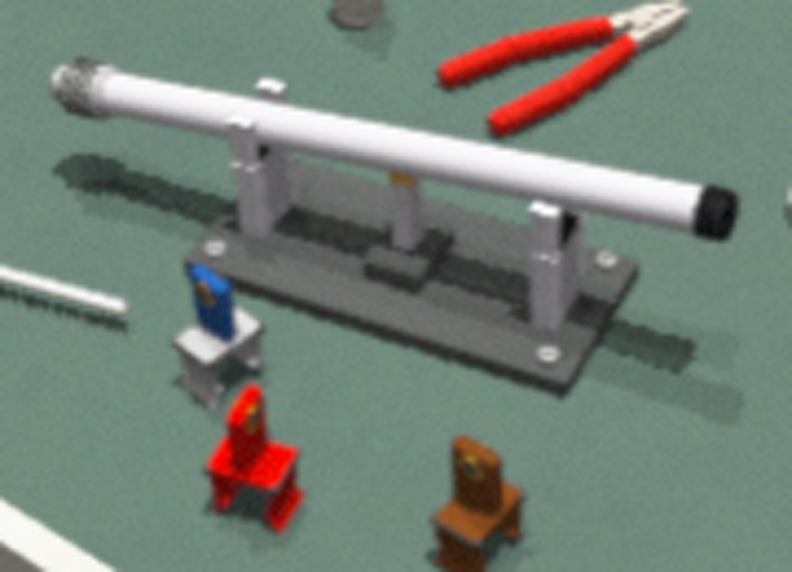

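Crop c1 shows the blue-tabbed white clip with its tab at (376,349) and bridge corners around (360,312), (405,316), (400,382) and (353,377). Stand screws are at (253,115), (585,46), (280,245) and (613,174). The head tip is at (45,217) and the cap end at (748,70). Crop c2 confirms the white C-clip with a blue tab, the head side down and the tail clear.

```bash
cat > h.py <<'E'
from plant import manip
import numpy as np, cv2
from scipy.spatial.transform import Rotation as Ro
def ray(s,px,z):
    p=cv2.undistortPoints(np.array([[px]],float),s["K"],s["D"])[0,0]
    d=s["R"].T@np.r_[p,1]; c=-s["R"].T@s["t"]; return c+d*(z-c[2])/d[2]
def proj(s,X):
    return cv2.projectPoints(np.array(X,float).reshape(-1,1,3),cv2.Rodrigues(s["R"])[0],s["t"],s["K"],s["D"])[0][:,0]
E
python3 - <<'E'
from h import *
s=manip.snapshot("top"); S=manip.snapshot("scene")
c=lambda u,v:((u+.5)/3.6-.5+160,(v+.5)/3.6-.5+195)
w=lambda u,v,z:ray(s,c(u,v),z)
sc=[w(*p,.010) for p in[(253,115),(585,46),(280,245),(613,174)]]
m=np.mean(sc,0); print("stand",m)
ax=(sc[0]-sc[1]+sc[2]-sc[3])[:2]; ax/=np.linalg.norm(ax); print("axis",ax,np.degrees(np.arctan2(ax[1],ax[0])))
h=w(45,217,.056);t=w(748,70,.094);print("head",h,"tail",t,np.linalg.norm(h-t)); 
d=(h-t)[:2];print("tubeang",np.degrees(np.arctan2(d[1],d[0])))
for n,p in(("head",h),("tail",t)):
    r=p[:2]-m[:2]; print(n,"along",r@ax,"across",r@[-ax[1],ax[0]])
q=[w(*p,.030) for p in[(360,312),(405,316),(400,382),(353,377)]]
print("clip",np.mean(q,0),"tabtop",w(376,349,.063)); b=(q[0]-q[1]+q[3]-q[2])[:2];e=(q[0]-q[3]+q[1]-q[2])[:2]
print("bore ang",np.degrees(np.arctan2(b[1],b[0])),"x ang",np.degrees(np.arctan2(e[1],e[0])),np.linalg.norm(b)/2,np.linalg.norm(e)/2)
# scene cross-check: c2 crop
k=lambda u,v:((u+.5)/4.4-.5+210,(v+.5)/4.4-.5+205)
Z=[ray(S,k(*p),.010) for p in[(214,247),(606,260),(548,354)]]; print("scene screws",Z,"vs",sc[0],sc[1],sc[2],sc[3])
f=np.r_[m[:2],.075];print("scene fulcrum px",proj(S,f),"tail c2",ray(S,k(716,212),.094),"head",ray(S,k(62,80),.056))
o=manip.observe();print(o["ee_pos"],Ro.from_quat(o["tool_rot"]).as_matrix())
E
```

```text
stand [0.53540827 0.02913578 0.01      ]
axis [-0.17855941  0.98392913] 100.28586052668003
head [0.50356773 0.21465911 0.056     ] tail [ 0.56173734 -0.12165969  0.094     ] 0.34342108558915596
tubeang 99.81278054010052
head along 0.18822723951190815 across -0.0017980974049046621
tail along -0.15307336149757722 across 0.0010200185966872941
clip [0.43589924 0.05726371 0.03      ] tabtop [0.43608935 0.05687055 0.063     ]
bore ang 82.74677955035455 x ang -6.7211046670534005 0.022679836800960293 0.03218700978428384
scene screws [array([0.48828801, 0.1075514 , 0.01      ]), array([ 0.58365522, -0.04926218,  0.01      ]), array([ 0.51867441, -0.06070643,  0.01      ])] vs [0.55297978 0.11907518 0.01      ] [ 0.5831006  -0.04870561  0.01      ] [0.48738277 0.10700934 0.01      ] [ 0.51816995 -0.06083579  0.01      ]
scene fulcrum px [[300.81099914 238.11245951]] tail c2 [ 0.55750982 -0.11818353  0.094     ] head [0.50158018 0.21004673 0.056     ]
[0.22888823 0.52706982 0.23066202] [[ 3.98434228e-01  9.17196651e-01 -6.84958788e-04]
 [ 9.17196166e-01 -3.98434745e-01 -9.73340487e-04]
 [-1.16565601e-03 -2.40429409e-04 -9.99999292e-01]]
```

```bash
python3 -m inch '[[[-0.148,0.355,0,56.4,0],[-0.148,0.355,0,56.4,0],[-0.148,0.355,0,56.4,0],[-0.148,0.355,0,56.4,0],[-0.148,0.355,0,56.4,0],[-0.148,0.355,0,56.4,0],[-0.148,0.355,0,56.4,0],[-0.148,0.355,0,56.4,0]]]' 30
cat >> h.py <<'E'
M=np.array([.5354,.0291]); A=np.radians(100.1); AX=np.array([np.cos(A),np.sin(A)]); PX=np.array([AX[1],-AX[0]])
def to(x,y,z,ty):
    "tool shift and turn to bring TCP to xyz with tool y at world angle ty deg"
    o=manip.observe(); R=Ro.from_quat(o["tool_rot"]).as_matrix()
    d=R.T@(np.array([x,y,z])-o["ee_pos"]); a=np.degrees(np.arctan2(R[1,1],R[0,1]))
    print("shift",d.round(4),"turn",round((a-ty+180)%360-180,2),"pos",o["ee_pos"].round(4),"F",o["ft_force"].round(2),"w",round(o["width"],3),"t",o["clock"])
E
python3 -c "
from h import *
to(*(M+.224*AX),.231,-79.9)"
```

```text
clock: 0.87
ee_pos: [0.4611, 0.2854, 0.2312]
tool_rot: [0.996, 0.085, -0.0, -0.0]
ft_force: [0.3, 0.7, 0.5]
width: 0.001
shift [0.0284 0.0412 0.0002] turn -0.33 pos [0.4611 0.2854 0.2312] F [0.31 0.73 0.54] w 0.001 t 0.8667
```

```bash
python3 -m inch '[[[0.028,0.041,0,0,0],[0.028,0.041,0.03,0,0],[0.028,0.041,0.07,0,0],[0.028,0.041,0.11,0,0],[0.028,0.041,0.15,0,0],[0.028,0.041,0.189,0,0],[0.028,0.041,0.189,0,0],[0.028,0.041,0.189,0,0]]]'
python3 - <<'E'
from h import *
to(*(M+.200*AX),.042,-79.9)
s=manip.snapshot("scene"); a=s["frame"][180:320,190:400,::-1]
cv2.imwrite("pics/s2.png",cv2.resize(a,None,fx=3.8,fy=3.8,interpolation=cv2.INTER_CUBIC))
E
```

```text
clock: 1.53
ee_pos: [0.4928, 0.2511, 0.0404]
tool_rot: [0.996, 0.088, -0.003, 0.0]
ft_force: [0.7, -0.1, 0.4]
width: 0.001
shift [ 0.003   0.0261 -0.0016] turn 0.02 pos [0.4928 0.2511 0.0404] F [ 0.66 -0.13  0.43] w 0.001 t 1.5333
```

View pics/s2.png

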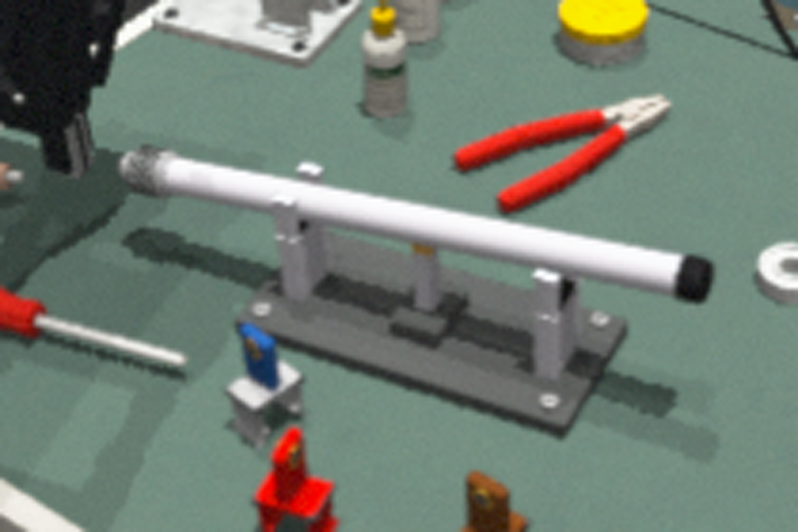

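Frame s2 shows the fingers at (70,140), just off the head tip at (125,163), and the cap at (695,278) is unobstructed. I'll track the cap by its dark blob.

```bash
cat >> h.py <<'E'
from scipy.optimize import least_squares
def cap():
    s=manip.snapshot("scene"); f=s["frame"]; x0,y0=345,225
    m=(f[y0:310,x0:450].max(2)<50).astype(np.uint8)
    n,l,st,ce=cv2.connectedComponentsWithStats(m)
    P=lambda v:np.r_[M+v[0]*AX,v[1]]
    for i in range(1,n):
        if st[i,4]<40: continue
        c=ce[i]+[x0,y0]; v=least_squares(lambda v:proj(s,P(v))[0]-c,[-.16,.09]).x
        print("cap px",c.round(2),"area",st[i,4],"along %.4f z %.4f"%tuple(v))
    return s
E
python3 -c "
from h import *
cap()"
python3 -m inch '[[[0.003,0.006,-0.001,0,0],[0.003,0.012,-0.001,0,0],[0.003,0.015,-0.001,0,0],[0.003,0.018,-0.001,0,0],[0.003,0.021,-0.001,0,0],[0.003,0.024,-0.001,0,0],[0.003,0.026,-0.001,0,0],[0.003,0.026,-0.001,0,0]]]'
python3 -c "
from h import *
cap();to(*(M+.200*AX),.042,-79.9)"
```

```text
cap px [372.32 253.3 ] area 77 along -0.1476 z 0.0890
clock: 2.3
ee_pos: [0.5025, 0.2262, 0.0432]
tool_rot: [0.996, 0.088, -0.0, 0.0]
ft_force: [0.0, 0.8, 0.3]
width: -0.002
cap px [372.32 253.27] area 78 along -0.1476 z 0.0890
shift [-0.0021  0.0001  0.0012] turn 0.0 pos [0.5024 0.2265 0.0432] F [-0.02 -0.61 -0.11] w -0.004 t 2.35
```

```bash
python3 -m inch '[[[-0.002,0.002,0,0,0],[-0.002,0.004,0,0,0],[-0.002,0.006,0,0,0],[-0.002,0.008,0,0,0],[-0.002,0.010,0,0,0],[-0.002,0.012,0,0,0],[-0.002,0.014,0,0,0],[-0.002,0.016,0,0,0]]]'
python3 -c "
from h import *
cap();to(*(M+.180*AX),.042,-79.9)"
```

```text
clock: 3.02
ee_pos: [0.5034, 0.2104, 0.0433]
tool_rot: [0.996, 0.088, 0.0, -0.0]
ft_force: [-0.0, 2.3, 1.1]
width: 0.0
cap px [380.04 254.6 ] area 81 along -0.1624 z 0.0912
shift [-0.0003  0.0036  0.0013] turn 0.02 pos [0.5035 0.2099 0.0433] F [ 0.27 -0.23 -0.6 ] w -0.001 t 3.0667
```

```bash
python3 -m inch '[[[0,0.001,0,0,0],[0,0.002,0,0,0],[0,0.003,0,0,0],[0,0.004,0,0,0],[0,0.005,0,0,0],[0,0.005,0,0,0],[0,0.005,0,0,0]]]'
python3 -c "
from h import *
cap()"
python3 -m inch '[[[0,0.001,0,0,0],[0,0.002,0,0,0],[0,0.003,0,0,0],[0,0.004,0,0,0],[0,0.004,0,0,0],[0,0.004,0,0,0],[0,0.004,0,0,0]]]'
python3 -c "
from h import *
cap();to(*(M+.180*AX),.042,-79.9)"
```

```text
clock: 3.65
ee_pos: [0.5042, 0.2054, 0.0433]
tool_rot: [0.996, 0.088, -0.0, 0.0]
ft_force: [-0.4, 1.1, 0.2]
width: -0.003
cap px [382.78 255.38] area 77 along -0.1677 z 0.0912
clock: 4.28
ee_pos: [0.5049, 0.2015, 0.0433]
tool_rot: [0.996, 0.088, -0.0, 0.0]
ft_force: [1.0, 1.0, -1.3]
width: -0.002
cap px [384.96 255.91] area 78 along -0.1718 z 0.0914
shift [-0.0002 -0.005   0.0012] turn 0.02 pos [0.5049 0.2015 0.0432] F [-0.46  1.54 -0.41] w 0.001 t 4.3333
```

```bash
python3 -m inch '[[[0,0.001,0,0,0],[0,0.002,0,0,0],[0,0.003,0,0,0],[0,0.004,0,0,0],[0,0.004,0,0,0],[0,0.004,0,0,0],[0,0.004,0,0,0]]]' | grep ft_f
python3 -c "
from h import *
cap()"
python3 -m inch '[[[0,0.001,0,0,0],[0,0.002,0,0,0],[0,0.003,0,0,0],[0,0.003,0,0,0],[0,0.003,0,0,0],[0,0.003,0,0,0]]]' | grep ft_f
python3 -c "
from h import *
cap();to(*(M+.180*AX),.042,-79.9)"
```

```text
ft_force: [-0.7, 1.4, 0.5]
cap px [386.93 256.41] area 76 along -0.1756 z 0.0916
ft_force: [-0.1, 1.8, -0.0]
cap px [388.34 256.92] area 76 along -0.1783 z 0.0913
shift [-0.0002 -0.0119  0.0013] turn 0.02 pos [0.5061 0.1946 0.0433] F [0.05 1.25 0.27] w -0.001 t 5.5167
```

```bash
python3 -m inch '[[[0,0.001,0,0,0],[0,0.002,0,0,0],[0,0.003,0,0,0],[0,0.004,0,0,0],[0,0.004,0,0,0],[0,0.004,0,0,0],[0,0.004,0,0,0]]]' | grep ft_f
python3 -c "
from h import *
cap()"
python3 -m inch '[[[0,0.001,0,0,0],[0,0.002,0,0,0],[0,0.003,0,0,0],[0,0.003,0,0,0],[0,0.003,0,0,0],[0,0.003,0,0,0]]]' | grep ft_f
python3 -c "
from h import *
cap();to(*(M+.180*AX),.042,-79.9)"
```

```text
ft_force: [-0.0, 0.6, 0.6]
cap px [390.53 257.23] area 75 along -0.1824 z 0.0921
ft_force: [0.0, 1.0, 0.4]
cap px [392.19 257.62] area 74 along -0.1855 z 0.0923
shift [-0.0003 -0.0189  0.0013] turn 0.02 pos [0.5074 0.1877 0.0433] F [0.29 1.67 0.62] w 0.003 t 6.7
```

```bash
python3 -m inch '[[[0,0.001,0,0,0],[0,0.002,0,0,0],[0,0.003,0,0,0],[0,0.004,0,0,0],[0,0.004,0,0,0],[0,0.004,0,0,0],[0,0.004,0,0,0]]]' | grep ft_f
python3 -c "
from h import *
cap()"
python3 -m inch '[[[0,0.001,0,0,0],[0,0.002,0,0,0],[0,0.003,0,0,0],[0,0.003,0,0,0],[0,0.003,0,0,0],[0,0.003,0,0,0]]]' | grep ft_f
python3 -c "
from h import *
cap();to(*(M+.180*AX),.042,-79.9)"
```

```text
ft_force: [0.1, 1.5, 0.5]
cap px [394.36 258.09] area 78 along -0.1896 z 0.0927
ft_force: [0.3, 1.4, -0.2]
cap px [395.99 258.37] area 76 along -0.1926 z 0.0931
shift [-0.0002 -0.0259  0.0013] turn 0.02 pos [0.5086 0.1809 0.0433] F [-0.61  0.88  1.31] w -0.001 t 7.8833
```

```bash
python3 -m inch '[[[0,0.001,0,0,0],[0,0.002,0,0,0],[0,0.003,0,0,0],[0,0.003,0,0,0],[0,0.003,0,0,0],[0,0.003,0,0,0]]]' | grep ft_f
python3 -c "
from h import *
cap()"
python3 -m inch '[[[0,0.001,0,0,0],[0,0.002,0,0,0],[0,0.003,0,0,0],[0,0.003,0,0,0],[0,0.003,0,0,0],[0,0.003,0,0,0]]]' | grep ft_f
python3 -c "
from h import *
cap();to(*(M+.180*AX),.042,-79.9)"
```

```text
ft_force: [-0.4, 2.0, 1.1]
cap px [397.61 258.86] area 74 along -0.1956 z 0.0930
ft_force: [-0.8, 1.6, 0.5]
cap px [399.3  259.11] area 76 along -0.1987 z 0.0936
shift [-0.0002 -0.0319  0.0012] turn 0.02 pos [0.5096 0.1749 0.0433] F [0.24 0.77 1.03] w -0.001 t 8.9833
```

Finger friction on the head could be holding it down, so I'll back off and check.

```bash
python3 -m inch '[[[0,-0.002,0,0,0],[0,-0.005,0,0,0],[0,-0.005,0,0,0],[0,-0.005,0,0,0],[0,-0.005,0,0,0],[0,-0.005,0,0,0],[0,-0.005,0,0,0]]]' | grep ft_f
python3 -c "
from h import *
cap();to(*(M+.180*AX),.042,-79.9)"
```

```text
ft_force: [-0.6, -0.3, -0.3]
cap px [399.25 259.16] area 76 along -0.1987 z 0.0934
shift [-0.0003 -0.0269  0.0013] turn 0.02 pos [0.5088 0.1799 0.0433] F [-0.58 -0.15  0.36] w -0.002 t 9.6167
```

```bash
python3 -m inch '[[[0,0.004,0,0,0],[0,0.006,0,0,0],[0,0.007,0,0,0],[0,0.008,0,0,0],[0,0.008,0,0,0],[0,0.005,0,0,0],[0,0.003,0,0,0],[0,0.003,0,0,0]]]' | grep ft_f
python3 -m inch '[[[0,0,0,0,0],[0,0,0,0,0],[0,0,0,0,0],[0,0,0,0,0]]]' | grep ft_f
python3 -c "
from h import *
cap();to(*(M+.180*AX),.042,-79.9)"
```

```text
ft_force: [-0.1, 0.2, 0.2]
ft_force: [0.3, -0.1, 0.1]
cap px [400.93 260.08] area 75 along -0.2019 z 0.0924
shift [-0.0002 -0.0298  0.0013] turn 0.02 pos [0.5093 0.177  0.0433] F [0.04 0.34 0.56] w 0.001 t 10.6667
```

```bash
python3 -m inch '[[[0,0.004,0,0,0],[0,0.006,0,0,0],[0,0.007,0,0,0],[0,0.0075,0,0,0],[0,0.0075,0,0,0],[0,0.005,0,0,0],[0,0.003,0,0,0],[0,0.003,0,0,0]]]' | grep ft_f
python3 -m inch '[[[0,0,0,0,0],[0,0,0,0,0],[0,0,0,0,0],[0,0,0,0,0],[0,0,0,0,0],[0,0,0,0,0]]]' | grep ft_f
python3 -c "
from h import *
cap();to(*(M+.180*AX),.042,-79.9)"
```

```text
ft_force: [0.4, -0.7, -0.6]
ft_force: [-0.1, 0.7, 0.2]
cap px [402.29 266.33] area 70 along -0.2058 z 0.0785
shift [-0.0002 -0.0328  0.0013] turn 0.02 pos [0.5098 0.1741 0.0433] F [-0.16  0.11  1.08] w 0.002 t 11.8833
```

```bash
python3 -m inch '[[[0,-0.01,0,0,0],[0,-0.01,0,0,0],[0,-0.01,0,0,0],[0,-0.01,0,0,0],[0,-0.01,0,0,0],[0,-0.01,0,0,0],[0,-0.01,0,0,0],[0,-0.01,0,0,0]]]' | grep ft_f
python3 -c "
from h import *
cap();to(*(M+.180*AX),.042,-79.9)"
```

```text
ft_force: [0.1, 0.0, -0.5]
cap px [402.27 267.94] area 67 along -0.2062 z 0.0746
shift [-0.0003 -0.0228  0.0013] turn 0.01 pos [0.5081 0.1839 0.0433] F [-0.89  0.2   0.02] w 0.004 t 12.6
```

It tipped and settled level (cap height 0.0746). I'll nudge it about 3 mm further to centre the balance.

```bash
python3 -m inch '[[[0,0.004,0,0,0],[0,0.008,0,0,0],[0,0.011,0,0,0],[0,0.013,0,0,0],[0,0.014,0,0,0],[0,0.015,0,0,0],[0,0.016,0,0,0],[0,0.0165,0,0,0]]]' | grep ft_f
python3 -c "
from h import *
cap();"
python3 -m inch '[[[0,0.0005,0,0,0],[0,0.001,0,0,0],[0,0.001,0,0,0],[0,-0.001,0,0,0],[0,-0.006,0,0,0],[0,-0.016,0,0,0],[0,-0.016,0,0,0],[0,-0.016,0,0,0]]]' | grep ft_f
python3 -c "
from h import *
cap();to(*(M+.180*AX),.042,-79.9)"
```

```text
ft_force: [-0.7, 1.7, 0.2]
cap px [403.05 268.11] area 64 along -0.2077 z 0.0747
ft_force: [-0.0, 0.2, -0.2]
cap px [403.33 272.08] area 63 along -0.2092 z 0.0653
shift [-0.0001 -0.0229  0.0013] turn 0.08 pos [0.508  0.1838 0.0433] F [ 0.54  0.32 -0.08] w 0.0 t 14.0333
```

```bash
python3 -m inch '[[[0,0,0,0,0],[0,0,0,0,0],[0,0,0,0,0],[0,0,0,0,0],[0,0,0,0,0],[0,0,0,0,0]]]' | grep ft_f
python3 - <<'E'
from h import *
cap();s=manip.snapshot("scene"); a=s["frame"][170:310,210:420,::-1]
cv2.imwrite("pics/s3.png",cv2.resize(a,None,fx=3.8,fy=3.8,interpolation=cv2.INTER_CUBIC))
E
```

```text
ft_force: [0.4, 0.7, -0.5]
cap px [403.35 270.85] area 60 along -0.2089 z 0.0683
```

View pics/s3.png

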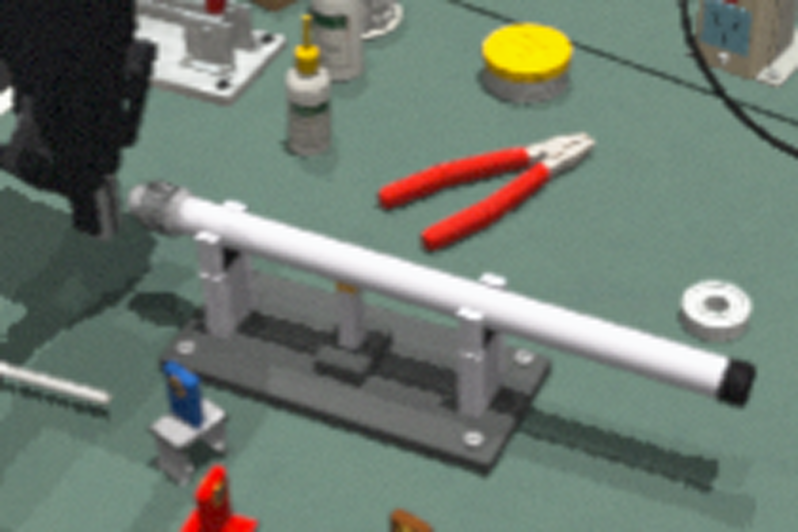

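s3 shows the tail a bit low (cap at 737,382), with the finger at (105,215) clear of the head at (140,200). The cap height went from 0.0653 to 0.0683, so it is coming back. I'll let it settle while I back away and lift.

```bash
python3 -m inch '[[[0,0,0,0,0],[0,0,0,0,0],[0,-0.005,-0.01,0,0],[0,-0.01,-0.04,0,0],[0,-0.01,-0.08,0,0],[0,-0.01,-0.11,0,0],[0,-0.01,-0.11,0,0],[0,-0.01,-0.11,0,0]]]' | grep ft_f
python3 - <<'E'
from h import *
cap()
to(.4359,.0571,.15,-97.0)
E
```

```text
ft_force: [0.0, 0.1, -0.2]
cap px [403.47 270.82] area 60 along -0.2091 z 0.0685
shift [-0.0936  0.122   0.004 ] turn 17.13 pos [0.5066 0.1936 0.1542] F [-0.84  0.26 -0.53] w 0.001 t 15.35
```

```bash
cat >> h.py <<'E'
def cap3():
    S=cap(); T=manip.snapshot("top"); out=[]
    g=proj(T,np.r_[M-.208*AX,.075])[0].astype(int); x0,y0=g-25
    for s,(x0,y0,w) in((S,(345,225,100)),(T,(x0,y0,50))):
        n,l,st,ce=cv2.connectedComponentsWithStats((s["frame"][y0:y0+w,x0:x0+w].max(2)<50).astype(np.uint8))
        i=1+np.argmax(st[1:,4]); out.append((s,ce[i]+[x0,y0],st[i,4]))
    r=least_squares(lambda X:np.r_[tuple(proj(s,X)[0]-c for s,c,_ in out)],[.57,-.17,.075]);d=r.x[:2]-M
    print("top px",out[1][1].round(2),out[1][2],"3D along %.4f across %.4f z %.4f"%(d@AX,d@PX,r.x[2]),"res",r.fun.round(2)); return S,T
E
python3 - <<'E'
from h import *
S,T=cap3()
a=T["frame"][190:280,190:420,::-1]
cv2.imwrite("pics/t3.png",cv2.resize(a,None,fx=3.4,fy=3.4,interpolation=cv2.INTER_CUBIC))
E
```

```text
cap px [403.47 271.1 ] area 60 along -0.2092 z 0.0678
top px [398.28 211.56] 18 3D along -0.2094 across -0.0053 z 0.0725 res [-0.52  0.06  0.41 -0.28]
```

View pics/t3.png

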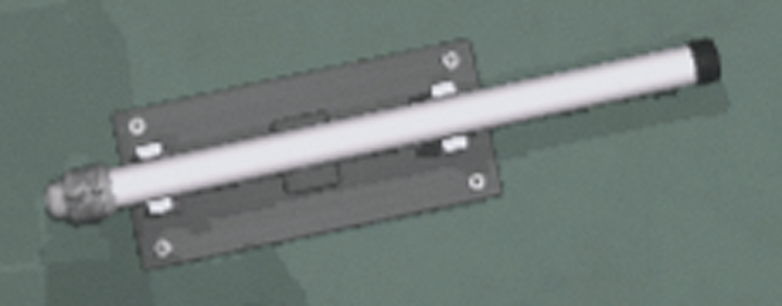

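```bash
python3 - <<'E'
from h import *
S=cap();T=manip.snapshot("top")
k=lambda u,v:np.array([(u+.5)/3.4-.5+190,(v+.5)/3.4-.5+190])
for n,S_px,T_px in(("now cap",(403.4,270.9),k(707,61)),):
    r=least_squares(lambda X:np.r_[proj(S,X)[0]-S_px,proj(T,X)[0]-T_px],[.57,-.17,.075]);d=r.x[:2]-M
    print(n,d@AX,d@PX,r.x[2],r.fun.round(2))
for n,p,z in(("cap",(707,61),.07),("head",(80,195),.08),("tip",(47,203),.08)):
    d=ray(T,k(*p),z)[:2]-M; print(n,d@AX,d@PX)
E
```

```text
cap px [403.41 270.95] area 63 along -0.2090 z 0.0681
now cap -0.20926644675808628 0.0014122276268948675 0.0671703077432699 [ 0.32 -0.04 -0.25  0.17]
cap -0.20927501805676268 0.001430760070957754
head 0.11277978330315731 -0.0012666795942860437
tip 0.1296316077113715 -0.0018336501055600065
```

The visual height is ambiguous at this level, so I'll fit the tilt from the whole tube, using the known initial 0.11 rad as calibration.

```bash
cat >> h.py <<'E'
def tilt(S,frame=None,n=""):
    f=S["frame"] if frame is None else frame
    a=np.linspace(-.175,.10,56); mid=[]
    for v in a:   # sample across image rows at the level axis's columns, find the white band
        p=proj(S,np.r_[M+v*AX,.075])[0]; c=int(round(p[0])); rows=np.arange(int(p[1])-22,int(p[1])+23)
        g=f[rows,c].astype(float); b=cv2.GaussianBlur(g.min(1).reshape(-1,1),(1,3),0)[:,0]
        w=b>135; 
        n_,l=cv2.connectedComponents(w.astype(np.uint8).reshape(-1,1)); 
        if n_<2: continue
        k=1+np.argmax([np.sum(l==i) for i in range(1,n_)]); r=rows[(l==k)[:,0]]
        mid.append((v,c,r.mean(),len(r)))
    mid=np.array(mid); ok=abs(mid[:,3]-np.median(mid[:,3]))<=1.5; mid=mid[ok]
    # vertical px offset to height: dz per px
    dz=[]
    for v,c,r,_ in mid:
        dz.append(least_squares(lambda u:proj(S,np.r_[M+u[0]*AX,.075+u[1]])[0]-[c,r],[v,0]).x)
    dz=np.array(dz); q=np.polyfit(dz[:,0],dz[:,1],1); print(n,"n",len(dz),"width",np.median(mid[:,3]),"slope %.4f h0 %.4f rms %.5f"%(*q,np.std(dz[:,1]-np.polyval(q,dz[:,0]))))
E
python3 - <<'E'
from h import *
S=manip.snapshot("scene"); tilt(S,cv2.imread("pics/scene0.png")[:,:,::-1],"start"); tilt(S,None,"now"); cap()
E
```

```text
start n 46 width 10.0 slope -0.1094 h0 0.0020 rms 0.00054
now n 45 width 10.0 slope 0.0177 h0 0.0016 rms 0.00077
cap px [403.49 270.74] area 65 along -0.2091 z 0.0687
```

```bash
python3 -c "
from h import *
to(*(M-.242*AX),.154,-79.9)"
```

```text
shift [ 0.0005  0.4088 -0.0021] turn 0.02 pos [0.5055 0.1932 0.152 ] F [ 0.03 -0.74  0.22] w -0.004 t 15.65
```

```bash
python3 -m inch '[[[0,0.04,0,0,0],[0,0.08,0,0,0],[0,0.12,0,0,0],[0,0.16,0,0,0],[0,0.20,0,0,0],[0,0.24,0,0,0],[0,0.28,0,0,0],[0,0.32,0,0,0]]]' | grep pos
python3 -m inch '[[[0,0.04,0,0,0],[0,0.08,0,0,0],[0,0.089,0,0,0],[0,0.089,0,0,0],[0,0.089,0,0,0],[0,0.089,0,0,0]]]' | grep pos
python3 -c "
from h import *
to(*(M-.240*AX),.047,-79.9);S=cap();tilt(S)"
```

```text
ee_pos: [0.5623, -0.1236, 0.1527]
ee_pos: [0.5779, -0.2075, 0.1527]
shift [-0.0002 -0.0002  0.1057] turn 0.09 pos [ 0.5779 -0.2075  0.1527] F [-0.11 -0.16 -0.24] w 0.007 t 16.8167
cap px [426.6  231.58] area 168 along -0.2386 z 0.1704
cap px [403.45 270.82] area 78 along -0.2091 z 0.0685
 n 38 width 10.0 slope 0.0225 h0 0.0017 rms 0.00073
```

```bash
python3 -m inch '[[[0,0,0.04,0,0],[0,0,0.08,0,0],[0,0,0.105,0,0],[0,0,0.105,0,0],[0,-0.003,0.105,0,0],[0,-0.006,0.105,0,0],[0,-0.008,0.105,0,0],[0,-0.008,0.105,0,0]]]' | egrep "pos|force"
python3 -c "
from h import *
S=cap();tilt(S)"
python3 -m inch '[[[0,-0.001,0,0,0],[0,-0.002,0,0,0],[0,-0.003,0,0,0],[0,-0.003,0,0,0],[0,-0.003,0,0,0]]]' | egrep "pos|force"
python3 -c "
from h import *
S=cap();tilt(S)"
```

```text
ee_pos: [0.5785, -0.2015, 0.051]
ft_force: [0.7, 0.3, 0.7]
cap px [421.36 246.1 ] area 1222 along -0.2339 z 0.1369
 n 37 width 10.0 slope 0.0204 h0 0.0017 rms 0.00080
ee_pos: [0.5763, -0.1985, 0.0482]
ft_force: [0.1, 0.2, -0.7]
cap px [419.7 246.1] area 1257 along -0.2311 z 0.1359
 n 37 width 10.0 slope 0.0196 h0 0.0015 rms 0.00083
```

```bash
cat >> h.py <<'E'
def edge(S):
    v=np.arange(-.175,-.215,-.00025); p=proj(S,np.array([np.r_[M+a*AX,.0735] for a in v])).astype(np.float32)
    b=cv2.remap(S["frame"].min(2),p[:,0].reshape(1,-1),p[:,1].reshape(1,-1),cv2.INTER_LINEAR)[0]
    i=np.argmax(b<110); print("white end along %.4f"%v[i], "cap dark to %.4f"%v[np.where(b<110)[0].max()])
E
python3 -c "
from h import *
S=manip.snapshot('scene');edge(S);tilt(S)"
python3 -m inch '[[[0,-0.001,0,0,0],[0,-0.0015,0,0,0],[0,-0.0015,0,0,0],[0,-0.0015,0,0,0]]]' | egrep "pos|force"
python3 - <<'E'
from h import *
S=manip.snapshot('scene');edge(S);tilt(S)
a=S["frame"][200:310,240:440,::-1]
cv2.imwrite("pics/s4.png",cv2.resize(a,None,fx=3.8,fy=3.8,interpolation=cv2.INTER_CUBIC))
E
```

```text
white end along -0.2015 cap dark to -0.2150
 n 37 width 10.0 slope 0.0182 h0 0.0015 rms 0.00083
ee_pos: [0.5761, -0.197, 0.0483]
ft_force: [-0.4, -0.4, 0.1]
white end along -0.2015 cap dark to -0.2150
 n 36 width 10.0 slope 0.0192 h0 0.0015 rms 0.00073
```

View pics/s4.png

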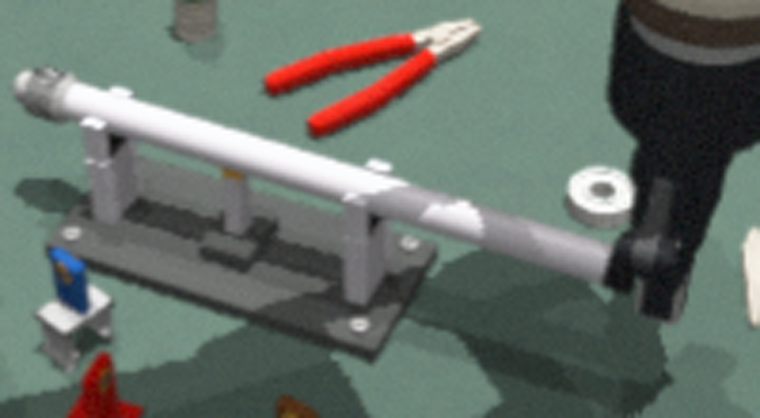

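s4 shows the finger at (660,280), almost at the cap (620,265). I'll nudge on in millimetre steps.

```bash
python3 -m inch '[[[0,-0.001,0,0,0],[0,-0.002,0,0,0],[0,-0.002,0,0,0],[0,-0.002,0,0,0]]]' | egrep "force"
python3 -c "
from h import *
S=manip.snapshot('scene');edge(S);tilt(S)"
python3 -m inch '[[[0,-0.001,0,0,0],[0,-0.001,0,0,0],[0,-0.001,0,0,0]]]' | egrep "force"
python3 -c "
from h import *
S=manip.snapshot('scene');edge(S);tilt(S)"
python3 -m inch '[[[0,-0.001,0,0,0],[0,-0.001,0,0,0],[0,-0.001,0,0,0]]]' | egrep "force"
python3 -c "
from h import *
S=manip.snapshot('scene');edge(S);tilt(S)"
```

```text
ft_force: [-1.0, -0.2, 0.0]
white end along -0.2013 cap dark to -0.2150
 n 38 width 10.0 slope 0.0192 h0 0.0015 rms 0.00072
ft_force: [-0.1, -0.8, -0.3]
white end along -0.2010 cap dark to -0.2150
 n 38 width 10.0 slope 0.0197 h0 0.0017 rms 0.00072
ft_force: [-0.1, -2.0, 0.7]
white end along -0.1995 cap dark to -0.2150
 n 38 width 10.0 slope 0.0173 h0 0.0015 rms 0.00069
```

```bash
python3 -m inch '[[[0,0.002,0,0,0],[0,0.008,0,0,0],[0,0.018,0,0,0],[0,0.018,0,0,0],[0,0.018,0,0,0],[0,0.018,-0.03,0,0],[0,0.018,-0.07,0,0],[0,0.018,-0.105,0,0]]]' | egrep "force"
python3 -m inch '[[[0,0,0,0,0],[0,0,0,0,0],[0,0,0,0,0]]]' | egrep "force"
python3 -c "
from h import *
S=cap();edge(S);tilt(S);to(.4359,.0571,.15,-97.0)"
```

```text
ft_force: [1.2, -0.5, 2.0]
ft_force: [-0.8, -0.2, -0.1]
cap px [428.37 231.65] area 178 along -0.2415 z 0.1712
cap px [403.04 269.49] area 81 along -0.2080 z 0.0714
white end along -0.1998 cap dark to -0.2150
 n 37 width 10.0 slope 0.0051 h0 0.0015 rms 0.00108
shift [-0.0926 -0.288   0.0025] turn 17.12 pos [ 0.5776 -0.2102  0.1517] F [ 0.11 -0.61  0.38] w 0.001 t 20.4333
```

The tilt now reads 0.005 and the cap height 0.0714, so it is level and centred. Next is the clip.

```bash
python3 -m inch '[[[-0.0926,-0.288,0,17.1,0.45],[-0.0926,-0.288,0,17.1,0.45],[-0.0926,-0.288,0,17.1,0.45],[-0.0926,-0.288,0,17.1,0.45],[-0.0926,-0.288,0,17.1,0.45],[-0.0926,-0.288,0,17.1,0.45],[-0.0926,-0.288,0,17.1,0.45],[-0.0926,-0.288,0,17.1,0.45]]]' | egrep "force"
python3 -m inch '[[[0,-0.004,0,0,0.45],[0,-0.004,0,0,0.45]]]' | egrep "force"
python3 -c "
from h import *
to(.4359,.0571,.07,-97.0)
to(.4359,.0571,.033,-97.0)"
```

```text
ft_force: [0.4, -0.3, -0.2]
ft_force: [-0.0, -0.1, -0.6]
shift [-0.0005  0.0038  0.0824] turn 0.1 pos [0.4369 0.0608 0.1524] F [-0.01 -0.1  -0.59] w 0.452 t 21.2667
shift [-0.0004  0.0038  0.1194] turn 0.1 pos [0.4369 0.0608 0.1524] F [-0.01 -0.1  -0.59] w 0.452 t 21.2667
```

```bash
python3 -m inch '[[[0,0.004,0.03,0,0.45],[0,0.004,0.06,0,0.45],[0,0.004,0.09,0,0.45],[0,0.004,0.11,0,0.45],[0,0.004,0.119,0,0.45],[0,0.004,0.119,0,0.45],[0,0.004,0.119,0,0.45]]]' | egrep "pos|force"
python3 - <<'E'
from h import *
to(.4359,.0571,.033,-97.0)
S=manip.snapshot("scene");a=S["frame"][190:310,200:360,::-1]
cv2.imwrite("pics/s5.png",cv2.resize(a,None,fx=4.5,fy=4.5,interpolation=cv2.INTER_CUBIC))
E
```

```text
ee_pos: [0.4375, 0.0556, 0.0345]
ft_force: [-0.6, -0.1, 0.9]
shift [-0.0018 -0.0013  0.0015] turn -0.05 pos [0.4375 0.0556 0.0345] F [-0.57 -0.15  0.93] w 0.449 t 21.85
```

View pics/s5.png

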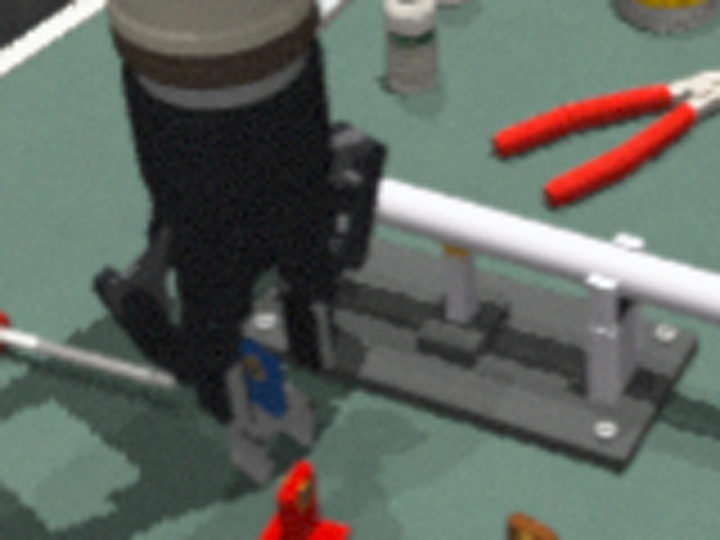

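s5 shows the blue tab (265,375) between the open fingers. I'll correct by 1–2 mm and close.

```bash
python3 -m inch '[[[-0.002,-0.001,0.0015,0,0.45],[-0.002,-0.001,0.0015,0,0.2],[-0.002,-0.001,0.0015,0,0],[-0.002,-0.001,0.0015,0,0],[-0.002,-0.001,0.0015,0,0],[-0.002,-0.001,0.0015,0,0]]]' 35
python3 -c "
from h import *
to(.4359,.0571,.033,-97.0)"
```

```text
clock: 22.4
ee_pos: [0.4355, 0.0576, 0.0333]
tool_rot: [0.998, -0.061, 0.001, 0.0]
ft_force: [-0.2, 0.2, 2.5]
width: 0.086
shift [0.0005 0.0005 0.0004] turn 0.03 pos [0.4355 0.0576 0.0333] F [-0.22  0.15  2.54] w 0.086 t 22.4
```

```bash
python3 -m inch '[[[0,0,-0.02,0,0],[0,0,-0.05,0,0],[0,0,-0.08,0,0],[0,0,-0.105,0,0],[0,0,-0.107,0,0],[0,0,-0.107,0,0]]]' | egrep "pos|force|width"
python3 -c "
from h import *
to(*M,.140,-79.9)"
```

```text
ee_pos: [0.4362, 0.0575, 0.1414]
ft_force: [0.2, -0.5, -0.8]
width: 0.088
shift [0.1019 0.0162 0.0018] turn -17.07 pos [0.4362 0.0575 0.1414] F [ 0.16 -0.5  -0.76] w 0.088 t 22.9
```

```bash
python3 -m inch '[[[0.03,0.005,0,-6,0],[0.06,0.01,0,-12,0],[0.09,0.015,0,-17.1,0],[0.102,0.016,0,-17.1,0],[0.102,0.016,0.002,-17.1,0],[0.102,0.016,0.002,-17.1,0],[0.102,0.016,0.002,-17.1,0],[0.102,0.016,0.002,-17.1,0]]]' | egrep "pos|force|width"
python3 - <<'E'
from h import *
to(*M,.140,-79.9)
S=cap(); tilt(S); T=manip.snapshot("top")
cv2.imwrite("pics/s6.png",cv2.resize(S["frame"][170:290,220:380,::-1],None,fx=5,fy=5,interpolation=cv2.INTER_CUBIC))
o=manip.observe()["ee_pos"]
k=lambda p:((p-[220,170]+.5)*5-.5).round(1)
t=o-[0,0,.0183]
print("predicted crop px: bore centre ends",k(proj(S,t+np.r_[AX*.011,0])[0]),k(proj(S,t-np.r_[AX*.011,0])[0]))
for lab,x,y,z in(("bridge -x,-y top",-.016,-.011,.015),("bridge -x,+y top",-.016,.011,.015),("bridge +x -y top",.016,-.011,.015),("foot -x -y",-.016,-.011,-.015),("foot +x -y",.016,-.011,-.015)):
    print(lab,k(proj(S,t+np.r_[PX*x+AX*y,z])[0]))
E
```

```text
ee_pos: [0.5326, 0.0299, 0.1368]
ft_force: [-0.4, -0.0, -0.5]
width: 0.087
shift [ 0.0026  0.0013 -0.0032] turn 0.03 pos [0.5326 0.0299 0.1368] F [-0.37 -0.04 -0.51] w 0.087 t 23.5667
cap px [403.03 269.34] area 65 along -0.2079 z 0.0718
 n 32 width 10.0 slope 0.0062 h0 0.0018 rms 0.00174
predicted crop px: bore centre ends [370.  248.3] [421.7 262.7]
bridge -x,-y top [400.3 255.1]
bridge -x,+y top [347.5 240.4]
bridge +x -y top [439.1 207.4]
foot -x -y [404.2 318.2]
foot +x -y [442.1 269.9]
```

View pics/s6.png

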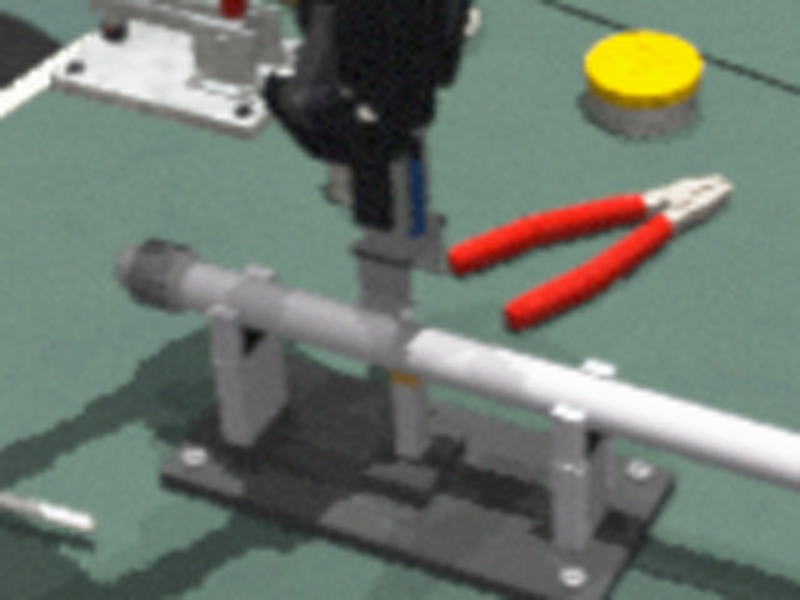

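s6 shows the clip held upright (bridge edge 357,248 to 408,265) over the tube and the brass post (404,380). The tube is still level. I'll lower it to just above the tube and compare a predicted wireframe with the picture.

```bash
python3 -m inch '[[[0.0026,0.0013,0.006,0,0],[0.0026,0.0013,0.012,0,0],[0.0026,0.0013,0.017,0,0],[0.0026,0.0013,0.018,0,0],[0.0026,0.0013,0.018,0,0],[0.0026,0.0013,0.018,0,0]]]' | egrep "pos|force|width"
python3 - <<'E'
from h import *
to(*M,.118,-79.9)
S=cap(); tilt(S)
o=manip.observe(); R=Ro.from_quat(o["tool_rot"]).as_matrix(); t=o["ee_pos"]-[0,0,.0183]; print("toolz",R[:,2].round(4))
x0,y0,f=275,200,14
a=cv2.resize(np.ascontiguousarray(S["frame"][y0:y0+42,x0:x0+50,::-1]),None,fx=f,fy=f,interpolation=cv2.INTER_CUBIC)
k=lambda X:((proj(S,X)-[x0,y0]+.5)*f-.5).round().astype(int)
def box(o,b,c):
    P=lambda x,y,z:k(o+np.r_[PX*x+AX*y,z])[0]
    for x,y,z in b: cv2.circle(a,tuple(int(q) for q in P(x,y,z)),3,c,-1)
    print([P(*v).tolist() for v in b])
box(t,[(-.016,-.011,.015),(-.016,.011,.015),(-.016,-.011,.010),(-.016,.011,.010),(-.016,-.011,-.015),(-.016,.011,-.015),(.016,-.011,.015)],(0,255,255))
g=np.r_[M,0]
box(g,[(-.006,-.005,.064),(-.006,.005,.064),(-.006,-.005,.0115),(.006,-.005,.064)],(0,255,0))
cv2.imwrite("pics/s7.png",a)
E
```

```text
ee_pos: [0.5369, 0.0286, 0.1196]
ft_force: [0.5, 0.1, -0.4]
width: 0.088
shift [-0.0014 -0.0007  0.0016] turn 0.02 pos [0.5369 0.0286 0.1196] F [ 0.47  0.11 -0.39] w 0.088 t 24.1667
cap px [403.01 269.26] area 68 along -0.2079 z 0.0719
 n 29 width 10.0 slope -0.0079 h0 0.0003 rms 0.00052
toolz [ 2.e-04 -0.e+00 -1.e+00]
[[383, 388], [237, 347], [384, 417], [239, 376], [393, 560], [250, 518], [489, 254]]
[[384, 635], [321, 616], [401, 908], [423, 584]]
```

View pics/s7.png

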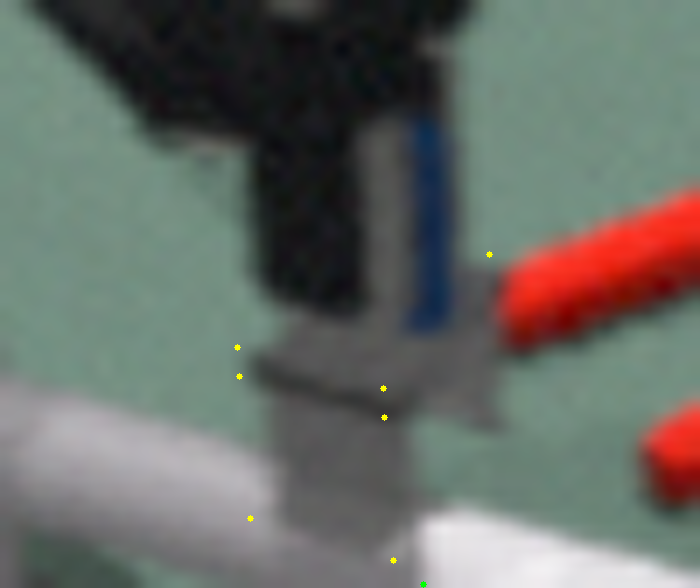

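In s7 the dark bridge edge runs (252,362) to (402,408), against a prediction of (238,361) to (384,402). So the clip sits about 2.3 mm tailward of the TCP along the tube, with no sideways offset. The stand post matches its prediction to within about 1 mm. I'll correct this by moving -2.9 mm in tool y and -1.4 mm in x.

```bash
python3 -m inch '[[[-0.0014,-0.0029,0,0.4,0],[-0.0014,-0.0029,0,0.4,0],[-0.0014,-0.0029,0.003,0.4,0],[-0.0014,-0.0029,0.006,0.4,0],[-0.0014,-0.0029,0.007,0.4,0],[-0.0014,-0.0029,0.007,0.4,0],[-0.0014,-0.0029,0.007,0.4,0]]]' | egrep "pos|force|width"
python3 - <<'E'
from h import *
to(*(M+.0022*AX),.1073,-80.3)
S=cap(); tilt(S)
E
```

```text
ee_pos: [0.535, 0.0312, 0.1126]
ft_force: [-0.7, -0.8, 0.3]
width: 0.084
shift [ 0.     -0.0001  0.0053] turn 0.02 pos [0.535  0.0312 0.1126] F [-0.74 -0.84  0.28] w 0.084 t 24.8
cap px [403.   269.44] area 63 along -0.2079 z 0.0715
 n 30 width 10.0 slope 0.0020 h0 0.0013 rms 0.00125
```

Position is good. I'll press down in about 1 mm rows, watching force.

```bash
python3 -m inch '[[[0,0,0.0015,0,0],[0,0,0.003,0,0],[0,0,0.0045,0,0],[0,0,0.006,0,0],[0,0,0.007,0,0],[0,0,0.007,0,0]]]' | egrep "pos|force|width"
python3 -c "
from h import *
cap()"
python3 -m inch '[[[0,0,0.001,0,0],[0,0,0.002,0,0],[0,0,0.002,0,0],[0,0,0.002,0,0]]]' | egrep "pos|force|width"
python3 -c "
from h import *
cap();to(*(M+.0022*AX),.0983,-80.3)"
```

```text
ee_pos: [0.5339, 0.031, 0.1058]
ft_force: [-6.0, -1.5, 5.8]
width: 0.084
cap px [402.54 269.03] area 67 along -0.2070 z 0.0722
ee_pos: [0.5341, 0.0309, 0.104]
ft_force: [-4.4, -0.9, 6.2]
width: 0.085
cap px [402.57 269.06] area 63 along -0.2070 z 0.0721
shift [ 0.0009 -0.0002  0.0057] turn 0.04 pos [0.5341 0.0309 0.104 ] F [-5.47 -1.08  5.12] w 0.081 t 25.7833
```

A sideways reaction of -5 N along x means the clip sits too far toward +x. I'll shift -x to relieve it.

```bash
python3 -m inch '[[[-0.0007,0,0,0,0],[-0.0014,0,0,0,0],[-0.0014,0,0,0,0],[-0.0014,0,0,0,0]]]' | egrep "pos|force|width"
python3 -c "
from h import *
cap();to(*(M+.0022*AX),.0983,-80.3)"
```

```text
ee_pos: [0.5336, 0.0308, 0.104]
ft_force: [-2.3, -0.1, 5.6]
width: 0.09
cap px [402.58 269.2 ] area 64 along -0.2071 z 0.0718
shift [ 0.0014 -0.0002  0.0058] turn 0.02 pos [0.5336 0.0308 0.1041] F [-3.84 -0.65  6.16] w 0.085 t 26.1667
```

```bash
python3 -m inch '[[[-0.0008,0,0.0005,0,0],[-0.0012,0,0.001,0,0],[-0.0012,0,0.0018,0,0],[-0.0012,0,0.0025,0,0],[-0.0012,0,0.0025,0,0]]]' | egrep "pos|force|width"
python3 -c "
from h import *
cap();to(*(M+.0022*AX),.0983,-80.3)"
```

```text
ee_pos: [0.5332, 0.0306, 0.1019]
ft_force: [-1.9, -0.8, 4.2]
width: 0.089
cap px [402.53 269.35] area 66 along -0.2070 z 0.0714
shift [ 0.0019 -0.0003  0.0035] turn 0.02 pos [0.5332 0.0306 0.1018] F [-1.55 -0.48  4.8 ] w 0.089 t 26.6333
```

```bash
python3 -m inch '[[[-0.0004,0,0.0008,0,0],[-0.0008,0,0.0016,0,0],[-0.0008,0,0.0024,0,0],[-0.0008,0,0.0024,0,0]]]' | egrep "pos|force|width"
python3 -c "
from h import *
cap()"
python3 -m inch '[[[0,0,0.0008,0,0],[0,0,0.0016,0,0],[0,0,0.0016,0,0]]]' | egrep "pos|force|width"
python3 -c "
from h import *
cap();to(*(M+.0022*AX),.0933,-80.3)"
```

```text
ee_pos: [0.5322, 0.0306, 0.0986]
ft_force: [1.7, -0.8, -0.1]
width: 0.087
cap px [402.55 269.39] area 66 along -0.2071 z 0.0713
ee_pos: [0.5318, 0.0307, 0.0969]
ft_force: [2.5, -0.6, -1.3]
width: 0.083
cap px [402.58 269.35] area 66 along -0.2071 z 0.0714
shift [ 0.0033 -0.      0.0036] turn 0.02 pos [0.5318 0.0307 0.0969] F [ 2.89  1.21 -2.45] w 0.086 t 27.3167
```

Past the peak: the force has turned to a downward pull, so it is snapping. I'll follow it down and ease x back a little.

```bash
python3 -m inch '[[[0.0006,0,0.0008,0,0],[0.001,0,0.0016,0,0],[0.001,0,0.0022,0,0],[0.001,0,0.0022,0,0]]]' | egrep "pos|force|width"
python3 -c "
from h import *
cap()"
python3 -m inch '[[[0,0,0.0006,0,0],[0,0,0.0012,0,0],[0,0,0.0012,0,0]]]' | egrep "pos|force|width"
python3 -c "
from h import *
cap();to(*(M+.0022*AX),.0933,-80.3)"
```

```text
ee_pos: [0.5324, 0.0309, 0.0947]
ft_force: [1.7, -0.2, -2.7]
width: 0.083
cap px [402.44 269.81] area 63 along -0.2070 z 0.0702
ee_pos: [0.5322, 0.0308, 0.0937]
ft_force: [-1.0, 0.2, 0.3]
width: 0.087
cap px [402.4  270.08] area 63 along -0.2070 z 0.0695
shift [ 0.0027 -0.0001  0.0005] turn 0.02 pos [0.5324 0.0308 0.0938] F [ 0.18  0.27 -0.5 ] w 0.09 t 28.0
```

```bash
python3 -m inch '[[[0,0,0.0005,0,0],[0,0,0.001,0,0],[0,0,0.001,0,0]]]' | egrep "pos|force|width"
python3 -c "
from h import *
S=cap();tilt(S)"
```

```text
ee_pos: [0.5329, 0.0308, 0.0933]
ft_force: [-0.7, 0.6, 2.5]
width: 0.087
cap px [402.52 269.36] area 67 along -0.2070 z 0.0714
 n 29 width 10.0 slope 0.0031 h0 0.0015 rms 0.00130
```

Seated: the height has stopped at the predicted home of 0.0933 with 2.5 N. I'll unload, open and lift.

```bash
python3 -m inch '[[[0,0,-0.0005,0,0],[0,0,-0.0005,0,0.04],[0,0,-0.0005,0,0.08],[0,0,-0.0005,0,0.12],[0,0,-0.0005,0,0.2],[0,0,-0.0005,0,0.3],[0,0,-0.0005,0,0.4],[0,0,-0.0005,0,0.4]]]' | egrep "pos|force|width"
python3 -c "
from h import *
S=cap();tilt(S)"
python3 -m inch '[[[0,0,-0.01,0,0.4],[0,0,-0.03,0,0.4],[0,0,-0.06,0,0.4],[0,0,-0.10,0,0.4],[0,0,-0.14,0,0.4],[0,0,-0.16,0,0.4],[-0.04,0,-0.16,0,0.4],[-0.08,0,-0.16,0,0.4]]]' | egrep "pos|force|width"
python3 -m inch '[[[-0.04,-0.04,0,0,0.4],[-0.07,-0.08,0,0,0.4],[-0.10,-0.12,0,0,0.4],[-0.10,-0.16,0,0,0.4],[-0.10,-0.16,0,0,0.4],[-0.10,-0.16,0,0,0.4]]]' | egrep "pos|force|width"
python3 - <<'E'
from h import *
S=cap();tilt(S);T=manip.snapshot("top")
x0,y0,f=215,185,3.8
a=cv2.resize(S["frame"][185:305,215:415,::-1],(760,456),interpolation=cv2.INTER_CUBIC); b=cv2.resize(T["frame"][200:236,200:400,::-1],(760,137),interpolation=cv2.INTER_CUBIC)
cv2.imwrite("pics/fin.png",np.vstack([a,b]))
# predicted clip points at home over the fulcrum
F=np.r_[M,.075]; k=lambda X:((proj(S,X)[0]-[215,185]+.5)*3.8-.5).round(1)
for n,v in(("tab top -y",(0,-.011,.048)),("tab top +y",(0,.011,.048)),("bridge -x-y",(-.016,-.011,.015)),("bridge -x+y",(-.016,.011,.015)),("bridge +x-y",(.016,-.011,.015))): print(n,k(F+np.r_[PX*v[0]+AX*v[1],v[2]]))
kt=lambda X:((proj(T,X)[0]-[200,200]+.5)*3.8-.5+[0,456]).round(1)
for n,y in(("top tab -y",-.011),("+y",.011)):print(n,kt(F+np.r_[AX*y,.048]))
E
```

```text
ee_pos: [0.5327, 0.0308, 0.0933]
ft_force: [0.4, -1.1, 0.8]
width: 0.397
cap px [402.43 270.04] area 67 along -0.2070 z 0.0696
 n 28 width 10.0 slope -0.0007 h0 0.0005 rms 0.00048
ee_pos: [0.4549, 0.0169, 0.2559]
ft_force: [-1.1, -0.3, 1.1]
width: 0.403
ee_pos: [0.3262, 0.1613, 0.2543]
ft_force: [-0.5, -0.6, 0.0]
width: 0.401
cap px [402.38 270.03] area 65 along -0.2069 z 0.0696
 n 38 width 10.0 slope 0.0091 h0 0.0017 rms 0.00061
tab top -y [342.7 134.8]
tab top +y [303.3 123.9]
bridge -x-y [331.1 204.9]
bridge -x+y [292.3 193.5]
bridge +x-y [359.4 168.1]
top tab -y [320.2 571. ]
+y [269.8 581.5]
```

View pics/fin.png

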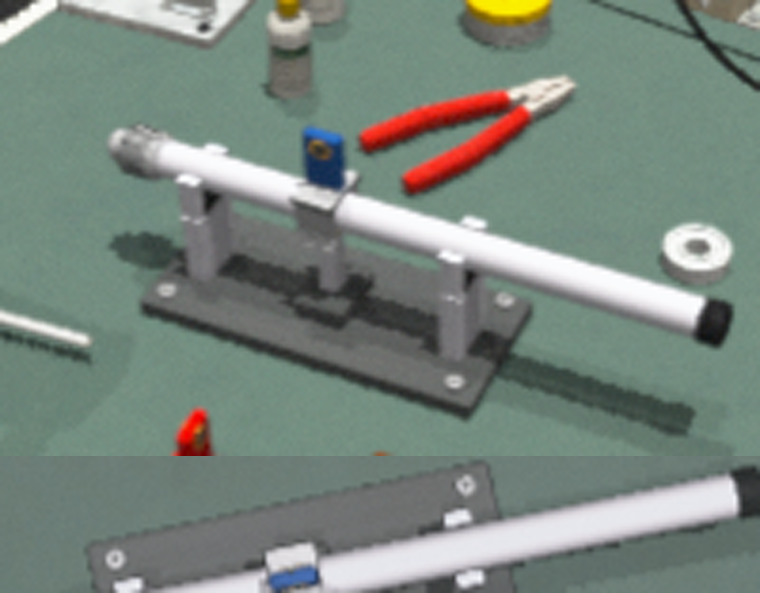

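The final picture shows the clip upright: its tab top runs (305,128) to (344,138), within about 1 mm of the prediction. The tube is level, and the cap position is unchanged between the readings before and after the lift.

```bash
python3 -m inch '[[[0,0,0,0,0.4],[0,0,0,0,0.4],[0,0,0,0,0.4],[0,0,0,0,0.4],[0,0,0,0,0.4],[0,0,0,0,0.4]]]' | egrep "force"
python3 -c "
from h import *
S=cap();tilt(S);print(manip.hand_in(), manip.observe()['clock'])"
```

```text
ft_force: [-0.0, 0.1, 0.7]
cap px [402.4  270.14] area 65 along -0.2070 z 0.0694
 n 38 width 10.0 slope 0.0097 h0 0.0017 rms 0.00057
the job is handed in; nothing more can be done
the job is handed in; nothing more can be done
```

The tool arm is balanced on the fulcrum with the blue-tabbed clip snapped onto it, and the job is handed in at about 30 s of the 72 s. `hand_in` reports no verdict, so success rests on the checks below.

**Balancing:** I pushed the arm tailward from its head end in small steps until it tipped up. One centring nudge left it tail-low by about 0.02 rad, so I pushed it back about 1.5 mm from the cap end. It then settled level.

**Clip:** I pressed it down over the fulcrum in roughly 1 mm steps. Vertical force at the step ends never passed about 6 N. A sideways load of about 6 N appeared early in the press and I eased it off. The clip pulled itself in over the last few millimetres and stopped at the predicted home height with 2.5 N.

**Last checks:**
- **Level and steady:** the fitted tilt was about 0.01 rad, which is within my measurement error. The cap position held still over the last readings, with the robot well clear.
- **Fork clearance:** at that tilt the tube sits about 0.7 mm off level at the forks, out of 8 mm, so it should touch neither.
- **Clip position:** it is upright, and its tab is within about 1 mm of the point above the fulcrum in both cameras.
- **Disagreement:** the cap's height read about 2 mm lower after the clip went on than just before (0.0695 against 0.0715 m). The whole-tube fit put the tilt at 0.009 rad once the gripper was clear.
- **Bystanders:** I made no contact with the glue bottle, bearing or yellow screwdriver. The last picture shows the bottle and bearing standing as before; I did not look at the yellow screwdriver again, but nothing went near it.

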